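# Tip the dryer balls out of the tilting bin

## Task

Slide the grey tray along the counter, without lifting it, into the black outline in front of the tilting bin, and let go. Then tip the bin forward by its bar to 45 degrees, hold it there for about two seconds so that the three dryer balls roll out into the tray (never steeper than 60 degrees), and swing it back fully level. At the end all three balls lie in the tray, the tray is still inside its outline, and the other things on the counter are left alone.

Things in the scene. Friction and masses are not known exactly. Their poses are not given: they have to be found in the camera images.
- stand: Fixed grey stand of the tilting bin: two uprights 175 mm tall, centred 100 mm either side (x) of the middle, on feet from y = -120 to +30 mm. Origin on the counter below the pivot; x along the pivot axis, y the level direction in which the bin pours. A dial outside the +x upright has dark marks for level (upright) and 45 degrees (leaning to +y); a pointer turns with the bin.
- bin (a joint): Tilt of the white bin, rad: 0 = level (a stop), growing as its lip goes down towards the stand's +y; end stop 1.25. Friction 0.4 N m: it stays where left. Bin 0.5 kg, 160 mm wide (x), floor top 110 mm above the counter, rear wall 95 mm high; at +y a ramp rising 32 degrees ends in an open lip 110 mm from the pivot; balls roll out only when tilted beyond the ramp's slope.
- bin_hinge (a point): Point in the middle of the bin's pivot axis, 150 mm above the counter; fixed. The pivot axis runs along the stand's x.
- bin_bar (a point): Middle of the bin's round steel handle bar, 14 mm thick, parallel to the pivot axis, 134 mm free between its end struts. Bin level: 90 mm behind (stand's -y) and 100 mm above the pivot axis, 50 mm above the rear wall. It swings about the pivot (radius 134.5 mm) up and forward (+y), and may turn between the finger pads, so the tool can stay upright.
- tray: Loose grey plastic open tray, 160 mm (x) by 200 mm (y) and 45 mm high, walls and floor 5 mm, about 0.35 kg, on the counter. Origin at the centre of its underside. An upright grip tab stands on its +y end wall, the end farther from the bin.
- tray_grip (a point): Grip point in the tab of the tray: 97 mm along the tray's +y from its origin, 70 mm above the counter. The tab is 70 mm wide (x), 12 mm thick (y), and its top is 85 mm above the counter.
- outline (a point): Centre of the flat black outline on the counter where the tray must stand, 150 mm in front (+y) of the stand's origin, with the stand's axes. Inside 174 mm (x) by 214 mm (y): the tray fits with 7 mm to spare all round, its y along the stand's y (tab away from the bin). The way there along the counter is free.
- ball0_center (a point): Centre of a felted grey dryer ball, 60 mm across, 45 g, rolls freely; it starts lying on the floor of the bin.
- ball1_center (a point): Centre of a felted grey dryer ball, 60 mm across, 45 g, rolls freely; it starts lying on the floor of the bin.
- ball2_center (a point): Centre of a felted grey dryer ball, 60 mm across, 45 g, rolls freely; it starts lying on the floor of the bin.
- detergent: Bystander: white detergent bottle, 84 mm across, 230 mm tall, standing. Origin under its centre.
- jar: Bystander: glass jar with a steel lid, 90 mm across, 120 mm tall, standing. Origin under its centre.
- dose_cup: Bystander: white cup, 70 mm across, 80 mm tall, standing. Origin under its centre.
- scrub_brush: Bystander: hand brush 190 mm long, lying. Origin under its middle; x along its length.
Things that resemble listed ones, but are neither listed nor needed, are in the scene too. Leave any green or yellow look-alike of the part that bears ball0_center alone.

How it is judged (in metres and radians):
On the way, in this order (a step that is already met when the one before it is completed fails the run):
1. the tray stands in its outline, let go, while the bin is still level (x of tray in the frame of outline between -0.025 and 0.025 m and y of tray in the frame of outline between -0.025 and 0.025 m and angle between the y axis of tray and the y axis of stand, either way round below 0.2 rad and angle between tray's own z axis and vertical below 0.06 rad and value of joint bin below 0.15 rad and contact force between the fingers and tray below 0.1 N and linear speed of tray below 0.01 m/s), for 0.2 s.
2. the bin is held at 45 degrees (within 8) (value of joint bin between 0.645 and 0.925 rad), for 1 s.
At the end, for the whole second after the job is handed in: The bin is level again (within 5 degrees), all three balls lie inside the tray, and the tray stands at rest and flat in its outline (within 25 mm of its centre along each axis, turned by less than 11 degrees) (value of joint bin below 0.09 rad and linear speed of tray below 0.01 m/s and x of tray in the frame of outline between -0.025 and 0.025 m and y of tray in the frame of outline between -0.025 and 0.025 m and angle between the y axis of tray and the y axis of stand, either way round below 0.2 rad and angle between tray's own z axis and vertical below 0.06 rad and x of ball0_center in the frame of tray between -0.08 and 0.08 m and y of ball0_center in the frame of tray between -0.1 and 0.1 m and z of each of ball0_center, ball1_center, ball2_center in the frame of tray below 0.09 m and x of ball1_center in the frame of tray between -0.08 and 0.08 m and y of ball1_center in the frame of tray between -0.1 and 0.1 m and x of ball2_center in the frame of tray between -0.08 and 0.08 m and y of ball2_center in the frame of tray between -0.1 and 0.1 m); the robot touches nothing.
It fails at once if the bin is tipped steeper than 60 degrees (value of joint bin above 1.05 rad).
It fails at once if the tray is lifted off the counter (by more than 10 mm) or tipped (height (world z) of tray above 0.01 m or angle between tray's own z axis and vertical above 0.12 rad).
It fails at once if the detergent bottle, jar, cup or brush is moved by more than 30 mm (distance of any of detergent, jar, dose_cup, scrub_brush from where it was at the start of the episode above 0.03 m).
It also fails if it takes over 67 s, if anything falls off the work surface, if the arm or the gripper's body presses on something with over 40 N, if the wrist force passes 120 N, or if a joint passes its speed limit or range.

## Robot

A 7-joint arm with a two-finger parallel gripper is mounted at the origin on the work surface. World frame = base frame: x ahead of the robot, y to its left, z up, the work surface at z = 0. Lengths are in mm, angles in rad, forces in N, time in s.
With the tool pointing down it reaches from about 425 to 875 mm from the base axis. Payload 8.4 kg.
Tool frame: the origin (TCP) lies on the centre line of the jaws, within the pads' length; the fingertips stand 19 mm ahead of it and the grasp point (between the pads) is the TCP (bot.tcp_to_tips is the distance from the TCP to the fingertips, in mm); z points along the fingers, y is the line along which they close (so a half turn about z gives the same grasp; the last joint's range is limited). The gripper opens to 87 mm and grips with 3 to 60 N. Pads are 19 mm wide; open, the fingers measure 117 mm over their backs; the gripper's body (75 mm by 190 mm) begins 51 mm behind the grasp point.
Start: joints at [1.111, 0.333, 0.04, 1.465, -0.013, 1.343, -0.059], TCP at [229.441, -608.129, 241.546] pointing down, gripper open.
Joint ranges: [-2.58, 2.58], [-0.38, 2.09], [-1.3, 1.39], [0.25, 2.4], [-1.5, 4.64], [0.08, 2.09], [-2.65, 2.65]. Speed limits (rad/s): [2.22, 2.22, 2.79, 2.79, 3.14, 3.14, 3.14].

## Interface

Orientations are given as a unit quaternion [w, x, y, z].
In Python, from cell import sensors, grab_frame, workorder, bot gives the robot as it stands.
- The arm moves only by the tool apply_moves, never from a script. Its argument "rows" is a list of rows, each an object of numbers: "tx", "ty", "tz": the shift along the world's x, y, z each as a share of 0.03 m, from -1 to 1; "wx", "wy", "wz": the turn, a rotation vector about the world's x, y, z each as a share of 0.15 rad, from -1 to 1. A call has 1 to 10 rows; each row shifts and turns the commanded pose from where the row before left it; what a row does not reach is not made up. A row lasts 1/10 s, in which the tool goes at most 50 mm and 8.59 degrees, less where a joint would pass 70% of its speed; a pose out of reach is approached as far as the arm can. A call with a number of a shift or a turn outside -1 to 1 is refused whole. A call with a gripper value outside its range is refused whole. "claw" is the closure, from 0 (fully open) to 1 (shut), set as the call begins (left out, the last holds). The fingers move at their own pace and stop on an object; the grip force is fixed at half the most. Time passes only in rows, so rows that do not move let the fingers close. It gives the time, the measured TCP pose, the force, the opening and the grip force at its end, in the units of the state.
- sensors.read_state(): the state, without advancing time (a new reading comes with each control period).
- grab_frame(name): name is "side" or "top"; returns a dict with "image" (384x512x3 uint8, red, green, blue), "vfov" (degrees; the focal length in pixels is half the picture's height over the tangent of half this angle, whatever the lens; pixels are square), "cx", "cy" (the principal point, pixels), "eye" and "rotation" of the camera in the world. Camera axes: x right, y down, z forward; pixel columns grow to the right and rows downward; lengths in mm; the calibration is good to about 2 mm. A picture is of the moment at which its call begins. There is no depth.
- workorder.job_done(): hands the job in; it is judged then, once.
The state is a dict: "t": time; "joints": joint angles; "qvel": joint speeds; "joint_efforts": joint torques, N m; "position": TCP position; "tool_rot": TCP orientation; "contact_force": force on the tool from outside, world axes, zero at the start; "ft_torque": the same for the moment, N m; "width": finger opening in mm; "grip_force": force on a finger pad.
Only numpy, scipy, OpenCV 4.12 (cv2) and the standard library are available. Lean on these libraries where they do the work, as an engineer would, in place of code of your own. Each camera call takes 0.05 s, during which the arm holds its last target. There are 200 camera calls.

## Working session

There is one attempt and no reset: what is moved stays moved. The work goes in short steps, Python scripts to look and compute and a tool call to move; the robot and the scene stay as the last step left them, time stands still between calls to the robot, and variables do not carry over. Pictures are saved under pics/ and viewed, at most 10 in all, crops included, and the job is handed in when it is done.

Besides the shell and the picture viewer there is one more tool, called after ">>>" by a JSON object that holds its "name" and its "arguments", one argument or row to a line. apply_moves: Moves the arm, as the interface text tells. Shift numbers are shares of 0.03 m and turn numbers shares of 0.15 rad, none past 1 either way. Its arguments: {"type":"object","properties":{"rows":{"type":"array"},"claw":{"type":"number"}},"required":["rows"]}

```bash
mkdir -p pics; python3 - <<'E'
from cell import sensors, grab_frame
import cv2
for n in("side","top"):
    f=grab_frame(n); cv2.imwrite(f"pics/{n}0.png",cv2.resize(f["image"][:,:,::-1],(800,600),interpolation=cv2.INTER_CUBIC))
    print(n,{k:v for k,v in f.items() if k!="image"})
print(sensors.read_state())
E
```

```text
side {'vfov': 45.906233470077545, 'cx': 258.7052712357242, 'cy': 193.401442016713, 'eye': array([-128.51655157,  749.19063614,  934.37815061]), 'rotation': array([ 0.16429526, -0.35680176,  0.82810223, -0.39993283])}
top {'vfov': 47.48544088396551, 'cx': 252.98520941167732, 'cy': 193.3139179368729, 'eye': array([ 347.6500882 ,   83.71686986, 1314.83211263]), 'rotation': array([ 0.05849737, -0.70156324,  0.70724423, -0.06475087])}
{'t': 0.1, 'joints': array([ 1.1108106 ,  0.33383925,  0.03989032,  1.46617198, -0.01341012,
        1.34326192, -0.05852357]), 'qvel': array([-0.00150367, -0.00285824,  0.00087948, -0.00283874, -0.00039774,
        0.00074034, -0.00074221]), 'joint_efforts': array([ 4.63759963e-03, -6.57805324e+01,  1.34066820e+00, -4.04708290e+01,
       -5.96012967e-02,  4.08934895e-02,  1.15939797e-04]), 'position': array([ 229.29418103, -607.80843579,  240.75436503]), 'tool_rot': array([-6.86153561e-04,  9.83778186e-01,  1.79387794e-01, -1.71068520e-04]), 'contact_force': array([1.12195462, 0.89709325, 0.1935021 ]), 'ft_torque': array([-0.01970037, -0.01923388,  0.01726187]), 'grip_force': 0.0, 'width': 87.00363163312741}
```

View pics/side0.png

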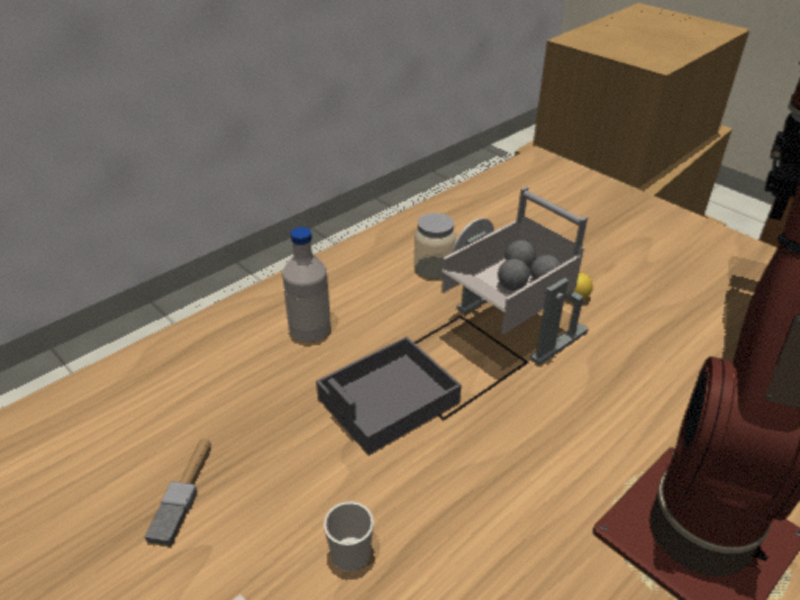

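View pics/top0.png

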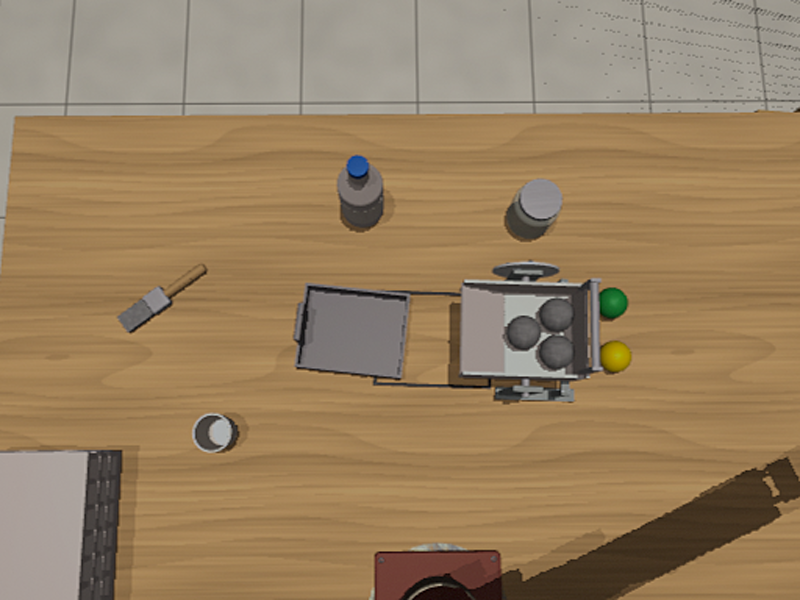

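Top view: tray at (353,331), tab on its left (300,322). Outline from (375,383) to (490,290), bin at (530,330), bar at (595,325), grey balls at (523,333), (557,315) and (557,351). The green (612,303) and yellow (615,356) look-alikes are on the counter behind the bin. Next come enlarged crops for pixel readings.

```bash
cat > h.py <<'E'
import numpy as np, cv2
from scipy.spatial.transform import Rotation as R
from cell import grab_frame, sensors
def cam(f):
    F=f["image"].shape[0]/2/np.tan(np.radians(f["vfov"])/2)
    return np.array([[F,0,f["cx"]],[0,F,f["cy"]],[0,0,1]]), R.from_quat(np.array(f["rotation"])[[1,2,3,0]]).as_matrix(), np.array(f["eye"])
def ray(c,p):
    K,M,e=c; return e, M@np.linalg.inv(K)@np.array([p[0],p[1],1.])
def at_z(c,p,z):
    e,d=ray(c,p); return e+d*(z-e[2])/d[2]
def tri(ca,pa,cb,pb):
    A=[];b=[]
    for c,p in((ca,pa),(cb,pb)):
        e,d=ray(c,p); d=d/np.linalg.norm(d); P=np.eye(3)-np.outer(d,d); A.append(P); b.append(P@e)
    x=np.linalg.lstsq(np.vstack(A),np.hstack(b),rcond=None)[0]
    return x,[round(np.linalg.norm(A[i]@x-b[i]),1) for i in(0,1)]
def proj(c,X):
    K,M,e=c; q=K@(M.T@(np.asarray(X,float)-e)); return q[:2]/q[2]
BOX={"top":(180,165,240,150,3.333),"side":(195,115,200,180,3.333)}
def crop(f,n,name):
    x,y,w,h,s=BOX[n]; cv2.imwrite(name,cv2.resize(f["image"][y:y+h,x:x+w,::-1],None,fx=s,fy=s,interpolation=cv2.INTER_CUBIC))
def un(n,p):
    x,y,w,h,s=BOX[n]; return ((p[0]+.5)/s-.5+x,(p[1]+.5)/s-.5+y)
E
python3 - <<'E'
from h import *
for n in BOX: crop(grab_frame(n),n,f"pics/{n}1.png")
E
```

```text
(no output)
```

View pics/top1.png

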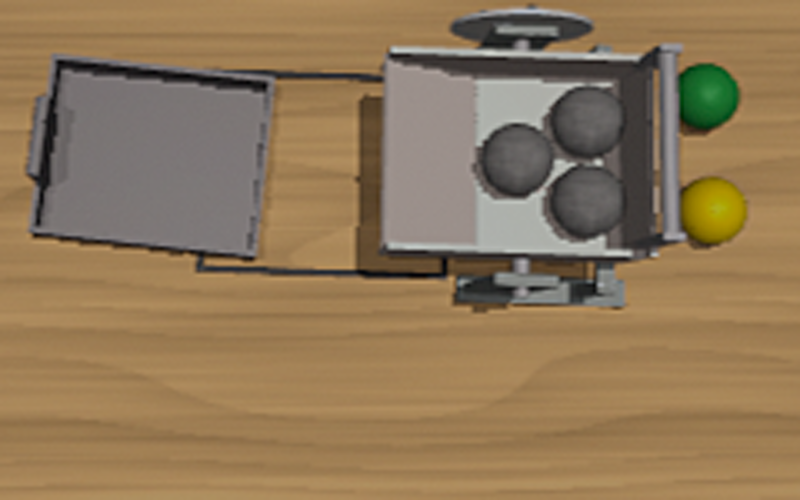

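View pics/side1.png

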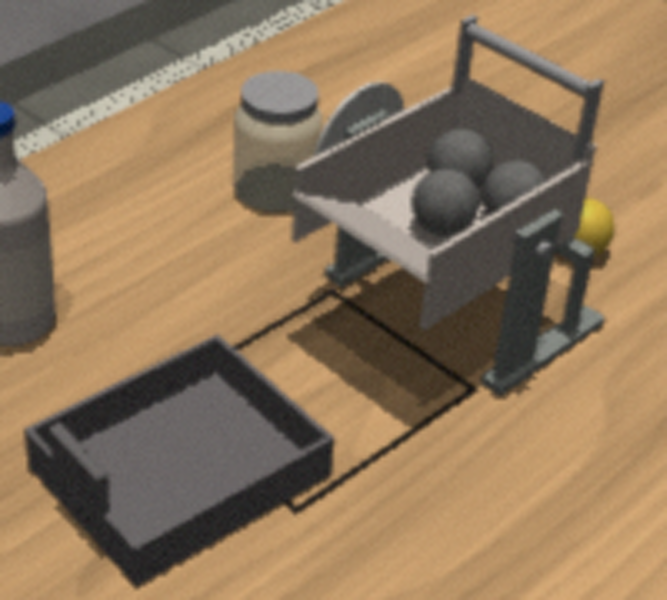

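Both crops confirm the roles. There is one grey tray, with its tab at top (40,137) and side (80,458), and one white bin, with its bar from top (669,50) to (673,238). The three dark balls in the bin are the wanted ones. The green and yellow balls at top (708,97) and (713,211) are outside it and stay untouched.

```bash
python3 - <<'E'
from h import *
np.set_printoptions(precision=1,suppress=True)
T=cam(grab_frame("top"));S=cam(grab_frame("side"))
pts={"out -x-y":((444,274),(472,389)),"out -x+y":((199,267),(296,509)),
"bar +x":((668,49),(468,26)),"bar -x":((673,238),(596,88)),
"tray+x+y":((55,59),(30,432)),"tray+x-y":((273,76),(217,340)),"tray-x-y":((252,255),(331,440)),"tray-x+y":((34,234),(137,550)),
"tab +x":((42,97),(57,428)),"tab -x":((34,178),(104,485)),
"ball l":((517,160),(446,202)),"ball far":((588,121),(462,160)),"ball near":((588,203),(515,193)),
"lip+x":((388,52),(297,170)),"lip -x":((383,247),(428,268))}
for k,(a,b) in pts.items(): print(k,*tri(T,un("top",a),S,un("side",b)))
for a in((444,274),(199,267),(275,75),(380,77)): print("out top z0",at_z(T,un("top",a),0))
for a in((472,389),(296,509),(335,293)): print("out side z0",at_z(S,un("side",a),0))
E
```

```text
out -x-y [ 414.5 -107.2    1.7] [np.float64(0.7), np.float64(0.7)]
out -x+y [422.3 112.6   3.6] [np.float64(0.9), np.float64(0.9)]
bar +x [ 566.7 -243.2  254.9] [np.float64(0.9), np.float64(0.9)]
bar -x [ 425.8 -237.8  257.3] [np.float64(1.0), np.float64(1.0)]
tray+x+y [605.7 239.5  44.5] [np.float64(0.2), np.float64(0.2)]
tray+x-y [588.6  44.6  39.1] [np.float64(1.9), np.float64(1.9)]
tray-x-y [430.   65.7  45.3] [np.float64(0.7), np.float64(0.7)]
tray-x+y [451.5 256.8  42.8] [np.float64(1.1), np.float64(1.1)]
tab +x [563.4 244.5  83.8] [np.float64(1.6), np.float64(1.6)]
tab -x [495.6 252.1  77. ] [np.float64(0.1), np.float64(0.1)]
ball l [ 498.8 -149.1  143. ] [np.float64(0.7), np.float64(0.7)]
ball far [ 529.7 -208.6  144.2] [np.float64(1.3), np.float64(1.3)]
ball near [ 464.  -204.4  144. ] [np.float64(0.2), np.float64(0.2)]
lip+x [580.4 -41.5 186.7] [np.float64(0.4), np.float64(0.4)]
lip -x [427.4 -35.  173.1] [np.float64(0.4), np.float64(0.4)]
out top z0 [ 415.2 -107.     0. ]
out top z0 [423.2 113.2   0. ]
out top z0 [598.4  42.7   0. ]
out top z0 [595.8 -53.9   0. ]
out side z0 [ 414.8 -109.2    0. ]
out side z0 [423.7 109.6   0. ]
out side z0 [ 589.8 -117.8    0. ]
```

Measurements agree with the text: bar z ≈ 256 against a top of 257, rim ≈ 44, outline z ≈ 2.
- Outline centre is about (507.5, -2), yaw -0.036.
- Tray is about (519, 152), yaw -0.11, with its grip at (529.5, 248).
- Bar is about (498, -242, 250).

Next: go over the bin to the tab.

>>> {"name": "apply_moves", "arguments": {
  "claw": 0,
  "rows": [
    {"tx": 0.9, "ty": 0.8, "tz": 0.5, "wz": -0.31},
    {"tx": 0.9, "ty": 0.8, "tz": 0.5, "wz": -0.31},
    {"tx": 0.9, "ty": 0.8, "tz": 0.5, "wz": -0.31},
    {"tx": 0.9, "ty": 0.8, "tz": 0.5, "wz": -0.31},
    {"tx": 0.9, "ty": 0.8, "tz": 0.5, "wz": -0.31},
    {"tx": 0.9, "ty": 0.8, "tz": 0.5, "wz": -0.31},
    {"tx": 0.9, "ty": 0.8, "tz": 0.5, "wz": -0.31},
    {"tx": 0.9, "ty": 0.8, "tz": 0.5, "wz": -0.31},
    {"tx": 0.9, "ty": 0.8, "tz": 0.5, "wz": -0.31},
    {"tx": 0.9, "ty": 0.8, "tz": 0.5, "wz": -0.31}
  ]
}}

```text
validation failed for argument at $.ro...
```

The call was refused. I'll check whether each row needs all six numbers, using one small row.

>>> {"name": "apply_moves", "arguments": {
  "claw": 0,
  "rows": [
    {"tx": 0.9, "ty": 0.8, "tz": 0.5, "wx": 0, "wy": 0, "wz": -0.31}
  ]
}}

```text
t: 0.4
position: [251.1, -586.0, 254.2]
tool_rot: [-0.001, 0.988, 0.153, -0.002]
contact_force: [-0.7, -0.3, -0.6]
width: 86.7
grip_force: 0.0
```

All six keys are required. Continuing.

>>> {"name": "apply_moves", "arguments": {
  "rows": [
    {"tx": 0.9, "ty": 0.8, "tz": 0.5, "wx": 0, "wy": 0, "wz": -0.31},
    {"tx": 0.9, "ty": 0.8, "tz": 0.5, "wx": 0, "wy": 0, "wz": -0.31},
    {"tx": 0.9, "ty": 0.8, "tz": 0.5, "wx": 0, "wy": 0, "wz": -0.31},
    {"tx": 0.9, "ty": 0.8, "tz": 0.5, "wx": 0, "wy": 0, "wz": -0.31},
    {"tx": 0.9, "ty": 0.8, "tz": 0.5, "wx": 0, "wy": 0, "wz": -0.31},
    {"tx": 0.9, "ty": 0.8, "tz": 0.5, "wx": 0, "wy": 0, "wz": -0.31},
    {"tx": 0.9, "ty": 0.8, "tz": 0.5, "wx": 0, "wy": 0, "wz": -0.31},
    {"tx": 0.9, "ty": 0.8, "tz": 0.5, "wx": 0, "wy": 0, "wz": -0.31},
    {"tx": 0.9, "ty": 0.8, "tz": 0.5, "wx": 0, "wy": 0, "wz": -0.31},
    {"tx": 0, "ty": 0, "tz": 0, "wx": 0, "wy": 0, "wz": 0}
  ]
}}

```text
t: 1.4
position: [504.1, -363.1, 393.4]
tool_rot: [-0.001, 0.999, -0.049, 0.002]
contact_force: [0.0, -0.4, -0.9]
width: 87.0
grip_force: 0.0
```

>>> {"name": "apply_moves", "arguments": {
  "rows": [
    {"tx": 0, "ty": 1, "tz": 0, "wx": 0, "wy": 0, "wz": 0},
    {"tx": 0, "ty": 1, "tz": 0, "wx": 0, "wy": 0, "wz": 0},
    {"tx": 0, "ty": 1, "tz": 0, "wx": 0, "wy": 0, "wz": 0},
    {"tx": 0, "ty": 1, "tz": 0, "wx": 0, "wy": 0, "wz": 0},
    {"tx": 0, "ty": 1, "tz": 0, "wx": 0, "wy": 0, "wz": 0},
    {"tx": 0, "ty": 1, "tz": 0, "wx": 0, "wy": 0, "wz": 0},
    {"tx": 0, "ty": 1, "tz": 0, "wx": 0, "wy": 0, "wz": 0},
    {"tx": 0, "ty": 1, "tz": 0, "wx": 0, "wy": 0, "wz": 0},
    {"tx": 0, "ty": 1, "tz": 0, "wx": 0, "wy": 0, "wz": 0},
    {"tx": 0, "ty": 1, "tz": 0, "wx": 0, "wy": 0, "wz": 0}
  ]
}}

```text
t: 2.4
position: [499.1, -67.3, 391.5]
tool_rot: [0.0, 0.999, -0.052, 0.0]
contact_force: [1.0, 1.1, 0.2]
width: 87.2
grip_force: 0.0
```

>>> {"name": "apply_moves", "arguments": {
  "rows": [
    {"tx": 0.1, "ty": 1, "tz": -0.5, "wx": 0, "wy": 0, "wz": 0},
    {"tx": 0.1, "ty": 1, "tz": -0.5, "wx": 0, "wy": 0, "wz": 0},
    {"tx": 0.1, "ty": 1, "tz": -0.5, "wx": 0, "wy": 0, "wz": 0},
    {"tx": 0.1, "ty": 1, "tz": -0.5, "wx": 0, "wy": 0, "wz": 0},
    {"tx": 0.1, "ty": 1, "tz": -0.5, "wx": 0, "wy": 0, "wz": 0},
    {"tx": 0.1, "ty": 1, "tz": -0.5, "wx": 0, "wy": 0, "wz": 0},
    {"tx": 0.1, "ty": 1, "tz": -0.5, "wx": 0, "wy": 0, "wz": 0},
    {"tx": 0.1, "ty": 1, "tz": -0.5, "wx": 0, "wy": 0, "wz": 0},
    {"tx": 0, "ty": 1, "tz": -0.5, "wx": 0, "wy": 0, "wz": 0},
    {"tx": 0, "ty": 0, "tz": 0, "wx": 0, "wy": 0, "wz": 0}
  ]
}}

```text
t: 3.4
position: [521.4, 205.8, 254.3]
tool_rot: [-0.0, 0.999, -0.049, -0.002]
contact_force: [-0.6, 0.1, 0.7]
width: 87.1
grip_force: 0.0
```

>>> {"name": "apply_moves", "arguments": {
  "rows": [
    {"tx": 0.09, "ty": 0.7, "tz": 0, "wx": 0, "wy": 0, "wz": 0},
    {"tx": 0.18, "ty": 0.7, "tz": 0, "wx": 0, "wy": 0, "wz": 0},
    {"tx": 0, "ty": 0, "tz": -0.9, "wx": 0, "wy": 0, "wz": 0},
    {"tx": 0, "ty": 0, "tz": -0.9, "wx": 0, "wy": 0, "wz": 0},
    {"tx": 0, "ty": 0, "tz": -0.9, "wx": 0, "wy": 0, "wz": 0},
    {"tx": 0, "ty": 0, "tz": -0.9, "wx": 0, "wy": 0, "wz": 0},
    {"tx": 0, "ty": 0, "tz": -0.9, "wx": 0, "wy": 0, "wz": 0},
    {"tx": 0, "ty": 0, "tz": -0.9, "wx": 0, "wy": 0, "wz": 0},
    {"tx": 0, "ty": 0, "tz": -0.7, "wx": 0, "wy": 0, "wz": 0},
    {"tx": 0, "ty": 0, "tz": 0, "wx": 0, "wy": 0, "wz": 0}
  ]
}}

```text
t: 4.4
position: [530.1, 241.8, 70.8]
tool_rot: [0.001, 0.999, -0.052, -0.002]
contact_force: [-0.7, -0.7, -0.3]
width: 87.2
grip_force: 0.0
```

>>> {"name": "apply_moves", "arguments": {
  "rows": [
    {"tx": 0, "ty": 0.18, "tz": 0, "wx": 0, "wy": 0, "wz": 0},
    {"tx": 0, "ty": 0, "tz": 0, "wx": 0, "wy": 0, "wz": 0}
  ]
}}

```text
t: 4.6
position: [532.3, 250.5, 75.2]
tool_rot: [-0.001, 0.999, -0.052, 0.001]
contact_force: [-0.1, 0.4, 0.5]
width: 87.2
grip_force: 0.0
```

>>> {"name": "apply_moves", "arguments": {
  "claw": 1,
  "rows": [
    {"tx": 0, "ty": 0, "tz": 0, "wx": 0, "wy": 0, "wz": 0},
    {"tx": 0, "ty": 0, "tz": 0, "wx": 0, "wy": 0, "wz": 0},
    {"tx": 0, "ty": 0, "tz": 0, "wx": 0, "wy": 0, "wz": 0},
    {"tx": 0, "ty": 0, "tz": 0, "wx": 0, "wy": 0, "wz": 0},
    {"tx": 0, "ty": 0, "tz": 0, "wx": 0, "wy": 0, "wz": 0},
    {"tx": 0, "ty": 0, "tz": 0, "wx": 0, "wy": 0, "wz": 0},
    {"tx": 0, "ty": 0, "tz": 0, "wx": 0, "wy": 0, "wz": 0},
    {"tx": 0, "ty": 0, "tz": 0, "wx": 0, "wy": 0, "wz": 0}
  ]
}}

```text
t: 5.4
position: [531.5, 249.3, 73.5]
tool_rot: [-0.0, 0.999, -0.052, -0.0]
contact_force: [-0.3, 0.8, 0.5]
width: 30.7
grip_force: 0.0
```

>>> {"name": "apply_moves", "arguments": {
  "rows": [
    {"tx": 0, "ty": 0, "tz": 0, "wx": 0, "wy": 0, "wz": 0},
    {"tx": 0, "ty": 0, "tz": 0, "wx": 0, "wy": 0, "wz": 0},
    {"tx": 0, "ty": 0, "tz": 0, "wx": 0, "wy": 0, "wz": 0},
    {"tx": 0, "ty": 0, "tz": 0, "wx": 0, "wy": 0, "wz": 0},
    {"tx": 0, "ty": 0, "tz": 0, "wx": 0, "wy": 0, "wz": 0}
  ]
}}

```text
t: 5.9
position: [531.4, 249.3, 73.5]
tool_rot: [-0.0, 0.999, -0.052, -0.0]
contact_force: [-0.6, 0.4, 0.3]
width: 11.7
grip_force: 30.0
```

>>> {"name": "apply_moves", "arguments": {
  "rows": [
    {"tx": -0.07, "ty": -0.5, "tz": 0, "wx": 0, "wy": 0, "wz": 0.05},
    {"tx": -0.07, "ty": -0.5, "tz": 0, "wx": 0, "wy": 0, "wz": 0.05},
    {"tx": -0.07, "ty": -0.5, "tz": 0, "wx": 0, "wy": 0, "wz": 0.05},
    {"tx": -0.07, "ty": -0.5, "tz": 0, "wx": 0, "wy": 0, "wz": 0.05},
    {"tx": -0.07, "ty": -0.5, "tz": 0, "wx": 0, "wy": 0, "wz": 0.05},
    {"tx": 0, "ty": 0, "tz": 0, "wx": 0, "wy": 0, "wz": 0}
  ]
}}

```text
t: 6.5
position: [521.2, 172.3, 73.5]
tool_rot: [0.001, 0.999, -0.034, 0.0]
contact_force: [0.3, -1.8, -2.7]
width: 12.2
grip_force: 30.0
```

>>> {"name": "apply_moves", "arguments": {
  "rows": [
    {"tx": -0.07, "ty": -0.5, "tz": 0, "wx": 0, "wy": 0, "wz": 0.05},
    {"tx": -0.07, "ty": -0.5, "tz": 0, "wx": 0, "wy": 0, "wz": 0.05},
    {"tx": -0.07, "ty": -0.5, "tz": 0, "wx": 0, "wy": 0, "wz": 0.05},
    {"tx": -0.07, "ty": -0.5, "tz": 0, "wx": 0, "wy": 0, "wz": 0.05},
    {"tx": -0.07, "ty": -0.5, "tz": 0, "wx": 0, "wy": 0, "wz": 0.05},
    {"tx": 0, "ty": 0, "tz": 0, "wx": 0, "wy": 0, "wz": 0},
    {"tx": 0, "ty": 0, "tz": 0, "wx": 0, "wy": 0, "wz": 0}
  ]
}}

```text
t: 7.2
position: [510.6, 99.7, 73.5]
tool_rot: [0.0, 1.0, -0.015, -0.0]
contact_force: [-0.3, -1.0, -1.8]
width: 11.7
grip_force: 30.0
```

Short by about 5 mm in y. I'll finish the slide and look before letting go.

>>> {"name": "apply_moves", "arguments": {
  "rows": [
    {"tx": 0, "ty": -0.16, "tz": 0, "wx": 0, "wy": 0, "wz": 0},
    {"tx": 0, "ty": 0, "tz": 0, "wx": 0, "wy": 0, "wz": 0},
    {"tx": 0, "ty": 0, "tz": 0, "wx": 0, "wy": 0, "wz": 0}
  ]
}}

```text
t: 7.5
position: [510.6, 94.9, 73.5]
tool_rot: [-0.0, 1.0, -0.014, 0.0]
contact_force: [0.7, 0.3, -0.9]
width: 11.9
grip_force: 30.0
```

```bash
python3 - <<'E'
from h import *
f=grab_frame("side"); crop(f,"side","pics/side2.png"); print(sensors.read_state()["position"])
E
```

```text
[510.62727694  94.89969011  73.53658466]
```

View pics/side2.png

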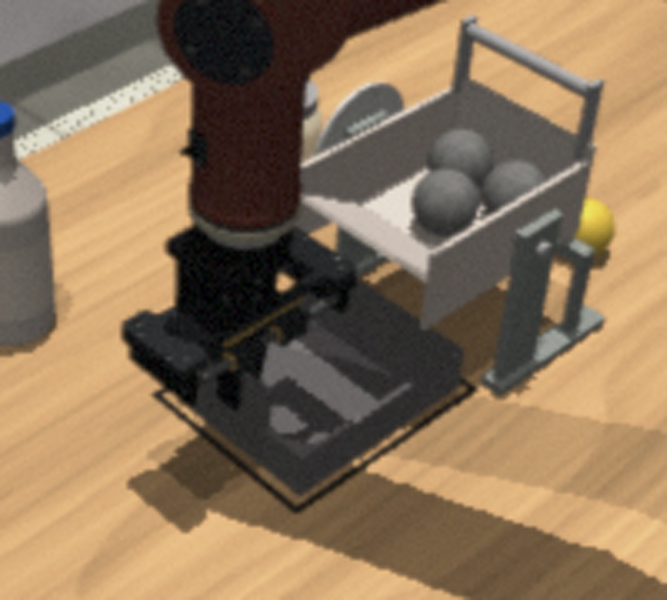

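The tray sits evenly inside the outline: its near corner (298,490) against the outline's (296,509), and its right corner (460,375) against (472,389). Releasing and rising.

>>> {"name": "apply_moves", "arguments": {
  "claw": 0,
  "rows": [
    {"tx": 0, "ty": 0, "tz": 0, "wx": 0, "wy": 0, "wz": 0},
    {"tx": 0, "ty": 0, "tz": 0, "wx": 0, "wy": 0, "wz": 0},
    {"tx": 0, "ty": 0, "tz": 0, "wx": 0, "wy": 0, "wz": 0},
    {"tx": 0, "ty": 0, "tz": 0, "wx": 0, "wy": 0, "wz": 0},
    {"tx": 0, "ty": 0, "tz": 0, "wx": 0, "wy": 0, "wz": 0},
    {"tx": 0, "ty": 0, "tz": 0, "wx": 0, "wy": 0, "wz": 0},
    {"tx": 0, "ty": 0, "tz": 0, "wx": 0, "wy": 0, "wz": 0},
    {"tx": 0, "ty": 0, "tz": 0, "wx": 0, "wy": 0, "wz": 0},
    {"tx": 0, "ty": 0, "tz": 0, "wx": 0, "wy": 0, "wz": 0},
    {"tx": 0, "ty": 0, "tz": 0, "wx": 0, "wy": 0, "wz": 0}
  ]
}}

```text
t: 8.55
position: [510.5, 94.5, 73.5]
tool_rot: [-0.0, 1.0, -0.015, 0.0]
contact_force: [0.3, -1.0, -1.2]
width: 82.5
grip_force: 0.0
```

>>> {"name": "apply_moves", "arguments": {
  "rows": [
    {"tx": 0, "ty": 0, "tz": 0.5, "wx": 0, "wy": 0, "wz": 0},
    {"tx": 0, "ty": 0, "tz": 1, "wx": 0, "wy": 0, "wz": 0},
    {"tx": 0, "ty": 0, "tz": 1, "wx": 0, "wy": 0, "wz": 0},
    {"tx": 0, "ty": 0, "tz": 1, "wx": 0, "wy": 0, "wz": 0},
    {"tx": 0, "ty": 0, "tz": 1, "wx": 0, "wy": 0, "wz": 0},
    {"tx": 0, "ty": 0, "tz": 1, "wx": 0, "wy": 0, "wz": 0},
    {"tx": 0, "ty": 0, "tz": 1, "wx": 0, "wy": 0, "wz": 0},
    {"tx": 0, "ty": 0, "tz": 1, "wx": 0, "wy": 0, "wz": 0},
    {"tx": 0, "ty": 0, "tz": 1, "wx": 0, "wy": 0, "wz": 0},
    {"tx": 0, "ty": 0, "tz": 1, "wx": 0, "wy": 0, "wz": 0}
  ]
}}

```text
t: 9.55
position: [510.0, 94.7, 361.2]
tool_rot: [-0.0, 1.0, -0.014, 0.001]
contact_force: [0.8, -0.0, -0.8]
width: 87.2
grip_force: 0.0
```

>>> {"name": "apply_moves", "arguments": {
  "rows": [
    {"tx": 0, "ty": -1, "tz": 0.5, "wx": 0, "wy": 0, "wz": 0},
    {"tx": 0, "ty": -1, "tz": 0.5, "wx": 0, "wy": 0, "wz": 0},
    {"tx": 0, "ty": -1, "tz": 0, "wx": 0, "wy": 0, "wz": 0},
    {"tx": 0, "ty": -1, "tz": 0, "wx": 0, "wy": 0, "wz": 0},
    {"tx": -0.1, "ty": -1, "tz": 0, "wx": 0, "wy": 0, "wz": 0},
    {"tx": -0.1, "ty": -1, "tz": 0, "wx": 0, "wy": 0, "wz": 0},
    {"tx": -0.1, "ty": -1, "tz": 0, "wx": 0, "wy": 0, "wz": 0},
    {"tx": -0.1, "ty": -1, "tz": 0, "wx": 0, "wy": 0, "wz": 0},
    {"tx": 0, "ty": -1, "tz": 0, "wx": 0, "wy": 0, "wz": 0},
    {"tx": 0, "ty": -1, "tz": 0, "wx": 0, "wy": 0, "wz": 0}
  ]
}}

```text
t: 10.55
position: [498.1, -206.3, 390.0]
tool_rot: [0.0, 1.0, -0.014, 0.001]
contact_force: [0.7, -0.3, -0.8]
width: 86.9
grip_force: 0.0
```

>>> {"name": "apply_moves", "arguments": {
  "rows": [
    {"tx": 0, "ty": -0.8, "tz": 0, "wx": 0, "wy": 0, "wz": -0.05},
    {"tx": 0, "ty": -0.35, "tz": 0, "wx": 0, "wy": 0, "wz": -0.05},
    {"tx": 0, "ty": 0, "tz": -0.9, "wx": 0, "wy": 0, "wz": 0},
    {"tx": 0, "ty": 0, "tz": -0.9, "wx": 0, "wy": 0, "wz": 0},
    {"tx": 0, "ty": 0, "tz": -0.5, "wx": 0, "wy": 0, "wz": 0},
    {"tx": 0, "ty": 0, "tz": 0, "wx": 0, "wy": 0, "wz": 0},
    {"tx": 0, "ty": 0, "tz": 0, "wx": 0, "wy": 0, "wz": 0}
  ]
}}

```text
t: 11.25
position: [498.9, -239.6, 320.7]
tool_rot: [0.0, 1.0, -0.022, 0.0]
contact_force: [-0.0, -0.8, -0.0]
width: 87.2
grip_force: 0.0
```

```bash
python3 - <<'E'
from h import *
f=grab_frame("side"); crop(f,"side","pics/side3.png"); print(sensors.read_state()["position"])
E
```

```text
[ 499.09037716 -239.80215959  321.15766391]
```

View pics/side3.png

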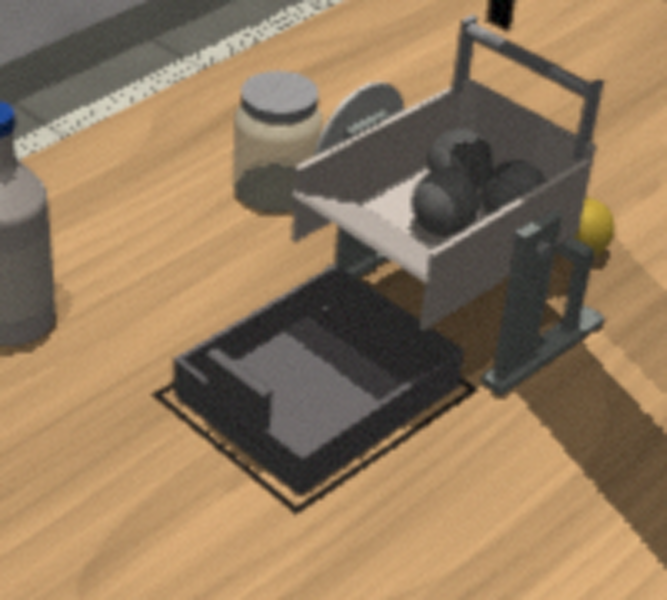

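The tray stands free and square in its outline, and the bin is level with its bar at (468,26)–(596,88) between the open fingers. Lowering onto the bar and gripping.

>>> {"name": "apply_moves", "arguments": {
  "rows": [
    {"tx": 0, "ty": -0.05, "tz": -0.7, "wx": 0, "wy": 0, "wz": 0},
    {"tx": 0, "ty": 0, "tz": -0.7, "wx": 0, "wy": 0, "wz": 0},
    {"tx": 0, "ty": 0, "tz": -0.6, "wx": 0, "wy": 0, "wz": 0},
    {"tx": 0, "ty": 0, "tz": -0.3, "wx": 0, "wy": 0, "wz": 0},
    {"tx": 0, "ty": 0, "tz": 0, "wx": 0, "wy": 0, "wz": 0},
    {"tx": 0, "ty": 0, "tz": 0, "wx": 0, "wy": 0, "wz": 0}
  ]
}}

```text
t: 11.9
position: [499.1, -241.7, 251.9]
tool_rot: [0.0, 1.0, -0.022, 0.001]
contact_force: [-1.2, 0.1, 0.8]
width: 87.1
grip_force: 0.0
```

>>> {"name": "apply_moves", "arguments": {
  "claw": 1,
  "rows": [
    {"tx": 0, "ty": 0, "tz": 0, "wx": 0, "wy": 0, "wz": 0},
    {"tx": 0, "ty": 0, "tz": 0, "wx": 0, "wy": 0, "wz": 0},
    {"tx": 0, "ty": 0, "tz": 0, "wx": 0, "wy": 0, "wz": 0},
    {"tx": 0, "ty": 0, "tz": 0, "wx": 0, "wy": 0, "wz": 0},
    {"tx": 0, "ty": 0, "tz": 0, "wx": 0, "wy": 0, "wz": 0},
    {"tx": 0, "ty": 0, "tz": 0, "wx": 0, "wy": 0, "wz": 0},
    {"tx": 0, "ty": 0, "tz": 0, "wx": 0, "wy": 0, "wz": 0},
    {"tx": 0, "ty": 0, "tz": 0, "wx": 0, "wy": 0, "wz": 0},
    {"tx": 0, "ty": 0, "tz": 0, "wx": 0, "wy": 0, "wz": 0},
    {"tx": 0, "ty": 0, "tz": 0, "wx": 0, "wy": 0, "wz": 0}
  ]
}}

```text
t: 12.9
position: [498.6, -240.9, 250.5]
tool_rot: [-0.001, 1.0, -0.022, -0.0]
contact_force: [-0.1, 15.7, 2.4]
width: 14.9
grip_force: 8.1
```

>>> {"name": "apply_moves", "arguments": {
  "rows": [
    {"tx": 0, "ty": 0, "tz": 0, "wx": 0, "wy": 0, "wz": 0},
    {"tx": 0, "ty": 0, "tz": 0, "wx": 0, "wy": 0, "wz": 0},
    {"tx": 0, "ty": 0, "tz": 0, "wx": 0, "wy": 0, "wz": 0},
    {"tx": 0, "ty": 0, "tz": 0, "wx": 0, "wy": 0, "wz": 0}
  ]
}}

```text
t: 13.3
position: [498.7, -240.0, 250.5]
tool_rot: [-0.001, 1.0, -0.021, -0.0]
contact_force: [-0.9, 4.6, 1.7]
width: 12.8
grip_force: 30.0
```

Bar gripped. Tip along the arc in half-steps of 0.05 rad.

>>> {"name": "apply_moves", "arguments": {
  "rows": [
    {"tx": 0.01, "ty": 0.17, "tz": 0.15, "wx": 0, "wy": 0, "wz": 0},
    {"tx": 0, "ty": 0.18, "tz": 0.14, "wx": 0, "wy": 0, "wz": 0},
    {"tx": 0.01, "ty": 0.19, "tz": 0.13, "wx": 0, "wy": 0, "wz": 0},
    {"tx": 0.01, "ty": 0.19, "tz": 0.12, "wx": 0, "wy": 0, "wz": 0},
    {"tx": 0, "ty": 0.2, "tz": 0.11, "wx": 0, "wy": 0, "wz": 0},
    {"tx": 0.01, "ty": 0.2, "tz": 0.1, "wx": 0, "wy": 0, "wz": 0},
    {"tx": 0.01, "ty": 0.21, "tz": 0.09, "wx": 0, "wy": 0, "wz": 0},
    {"tx": 0, "ty": 0.21, "tz": 0.08, "wx": 0, "wy": 0, "wz": 0},
    {"tx": 0, "ty": 0, "tz": 0, "wx": 0, "wy": 0, "wz": 0}
  ]
}}

```text
t: 14.2
position: [500.5, -194.8, 279.7]
tool_rot: [0.001, 1.0, -0.022, 0.001]
contact_force: [1.5, 0.1, 1.4]
width: 13.1
grip_force: 30.0
```

>>> {"name": "apply_moves", "arguments": {
  "rows": [
    {"tx": 0.01, "ty": 0.21, "tz": 0.05, "wx": 0, "wy": 0, "wz": 0},
    {"tx": 0, "ty": 0.22, "tz": 0.05, "wx": 0, "wy": 0, "wz": 0},
    {"tx": 0.01, "ty": 0.22, "tz": 0.04, "wx": 0, "wy": 0, "wz": 0},
    {"tx": 0.01, "ty": 0.22, "tz": 0.03, "wx": 0, "wy": 0, "wz": 0},
    {"tx": 0, "ty": 0.22, "tz": 0.02, "wx": 0, "wy": 0, "wz": 0},
    {"tx": 0.01, "ty": 0.22, "tz": 0.01, "wx": 0, "wy": 0, "wz": 0},
    {"tx": 0.01, "ty": 0.22, "tz": 0, "wx": 0, "wy": 0, "wz": 0},
    {"tx": 0, "ty": 0.18, "tz": 0, "wx": 0, "wy": 0, "wz": 0},
    {"tx": 0, "ty": 0, "tz": 0, "wx": 0, "wy": 0, "wz": 0}
  ]
}}

```text
t: 15.1
position: [502.3, -150.5, 286.7]
tool_rot: [0.005, 1.0, -0.025, 0.003]
contact_force: [6.0, -21.5, 3.9]
width: 12.8
grip_force: 30.0
```

```bash
python3 - <<'E'
from h import *
f=grab_frame("side"); crop(f,"side","pics/side4.png"); s=sensors.read_state(); print(s["position"],s["contact_force"])
E
```

```text
[ 502.34370409 -150.40339787  286.69374949] [  4.79806184 -16.47166712   4.93986244]
```

View pics/side4.png

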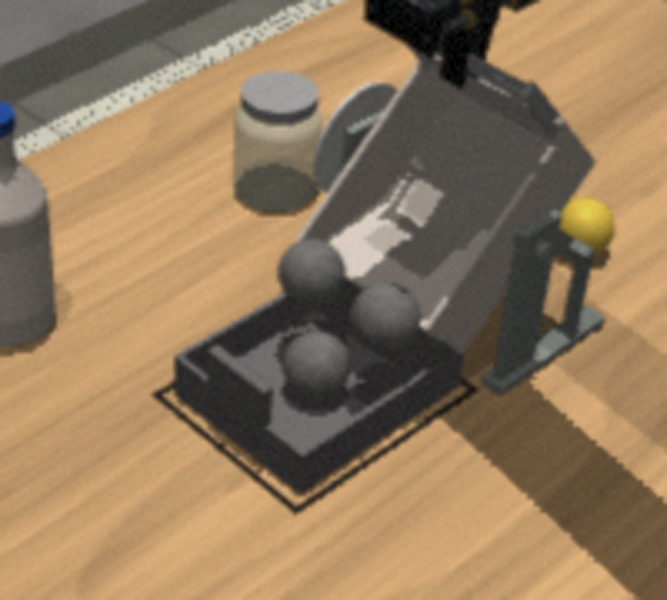

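All three balls are already in or rolling into the tray, at (313,270), (385,313) and (317,362). The tilt is about 0.75 rad by bar geometry. Holding about 2 s.

>>> {"name": "apply_moves", "arguments": {
  "rows": [
    {"tx": 0, "ty": 0, "tz": 0, "wx": 0, "wy": 0, "wz": 0},
    {"tx": 0, "ty": 0, "tz": 0, "wx": 0, "wy": 0, "wz": 0},
    {"tx": 0, "ty": 0, "tz": 0, "wx": 0, "wy": 0, "wz": 0},
    {"tx": 0, "ty": 0, "tz": 0, "wx": 0, "wy": 0, "wz": 0},
    {"tx": 0, "ty": 0, "tz": 0, "wx": 0, "wy": 0, "wz": 0},
    {"tx": 0, "ty": 0, "tz": 0, "wx": 0, "wy": 0, "wz": 0},
    {"tx": 0, "ty": 0, "tz": 0, "wx": 0, "wy": 0, "wz": 0},
    {"tx": 0, "ty": 0, "tz": 0, "wx": 0, "wy": 0, "wz": 0},
    {"tx": 0, "ty": 0, "tz": 0, "wx": 0, "wy": 0, "wz": 0},
    {"tx": 0, "ty": 0, "tz": 0, "wx": 0, "wy": 0, "wz": 0}
  ]
}}

```text
t: 16.15
position: [502.4, -149.1, 286.7]
tool_rot: [0.004, 1.0, -0.025, 0.003]
contact_force: [5.2, -17.2, 4.5]
width: 13.0
grip_force: 30.0
```

>>> {"name": "apply_moves", "arguments": {
  "rows": [
    {"tx": 0, "ty": 0, "tz": 0, "wx": 0, "wy": 0, "wz": 0},
    {"tx": 0, "ty": 0, "tz": 0, "wx": 0, "wy": 0, "wz": 0},
    {"tx": 0, "ty": 0, "tz": 0, "wx": 0, "wy": 0, "wz": 0},
    {"tx": 0, "ty": 0, "tz": 0, "wx": 0, "wy": 0, "wz": 0},
    {"tx": 0, "ty": 0, "tz": 0, "wx": 0, "wy": 0, "wz": 0},
    {"tx": 0, "ty": 0, "tz": 0, "wx": 0, "wy": 0, "wz": 0},
    {"tx": 0, "ty": 0, "tz": 0, "wx": 0, "wy": 0, "wz": 0},
    {"tx": 0, "ty": 0, "tz": 0, "wx": 0, "wy": 0, "wz": 0},
    {"tx": 0, "ty": 0, "tz": 0, "wx": 0, "wy": 0, "wz": 0},
    {"tx": 0, "ty": 0, "tz": 0, "wx": 0, "wy": 0, "wz": 0}
  ]
}}

```text
t: 17.15
position: [502.4, -149.1, 286.7]
tool_rot: [0.004, 1.0, -0.025, 0.003]
contact_force: [4.9, -17.7, 5.0]
width: 13.0
grip_force: 30.0
```

```bash
python3 - <<'E'
from h import *
f=grab_frame("side"); crop(f,"side","pics/side5.png")
E
```

```text
(no output)
```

View pics/side5.png

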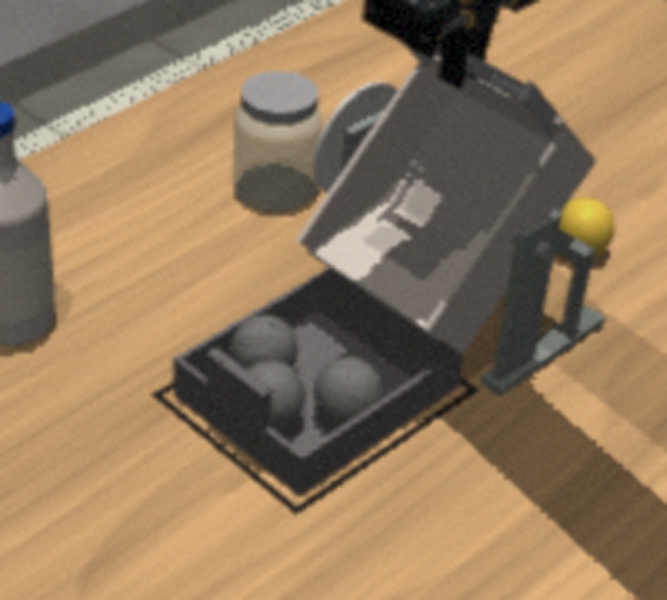

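All three balls lie in the tray, at (262,341), (273,390) and (347,385), and the bin is empty. Before swinging back, I'll check the tilt by projecting bar and lip points for several angles.

```bash
python3 - <<'E'
from h import *
S=cam(grab_frame("side"))
x,y,w,h,s=BOX["side"]
c,sn=np.cos(-.036),np.sin(-.036)
def P(l,q):
    a,b,d=l; b,d=b*np.cos(q)+d*np.sin(q), d*np.cos(q)-b*np.sin(q)
    X=[502.1+a*c-b*sn,-152+a*sn+b*c,150+d]; return np.round((proj(S,X)-[x,y]+.5)*s-.5)
inv=lambda X:((X[0]-502.1)*c+(X[1]+152)*sn,-(X[0]-502.1)*sn+(X[1]+152)*c,X[2]-150)
lm=inv((427.4,-35,173.1)); print(lm)
for q in(0,.6,.7,.75,.8,.9): print(q,"bar-x",P((-72,-90,100),q),"bar+x",P((72,-90,100),q),"lip-x",P(lm,q),"rearwall-x",P((-80,-90,55),q))
E
```

```text
(np.float64(-78.86268989453171), np.float64(114.23557301733524), 23.099999999999994)
0 bar-x [593.  94.] bar+x [464.  28.] lip-x [428. 268.] rearwall-x [592. 142.]
0.6 bar-x [545.  90.] bar+x [413.  22.] lip-x [425. 328.] rearwall-x [566. 122.]
0.7 bar-x [535.  95.] bar+x [402.  26.] lip-x [428. 335.] rearwall-x [559. 122.]
0.75 bar-x [530.  98.] bar+x [397.  28.] lip-x [429. 338.] rearwall-x [555. 123.]
0.8 bar-x [524. 101.] bar+x [392.  31.] lip-x [431. 341.] rearwall-x [552. 124.]
0.9 bar-x [513. 109.] bar+x [381.  38.] lip-x [436. 345.] rearwall-x [544. 126.]
```

Bar and TCP give q ≈ 0.74 and the lip reading gives slightly less. A small nudge forward centres it in the band, then another second's hold.

>>> {"name": "apply_moves", "arguments": {
  "rows": [
    {"tx": 0, "ty": 0.08, "tz": 0, "wx": 0, "wy": 0, "wz": 0},
    {"tx": 0, "ty": 0.08, "tz": -0.02, "wx": 0, "wy": 0, "wz": 0},
    {"tx": 0, "ty": 0, "tz": 0, "wx": 0, "wy": 0, "wz": 0},
    {"tx": 0, "ty": 0, "tz": 0, "wx": 0, "wy": 0, "wz": 0}
  ]
}}

```text
t: 17.65
position: [502.4, -148.4, 286.7]
tool_rot: [0.006, 1.0, -0.027, 0.003]
contact_force: [4.7, -29.0, 6.1]
width: 13.1
grip_force: 30.0
```

>>> {"name": "apply_moves", "arguments": {
  "rows": [
    {"tx": 0, "ty": 0, "tz": 0, "wx": 0, "wy": 0, "wz": 0},
    {"tx": 0, "ty": 0, "tz": 0, "wx": 0, "wy": 0, "wz": 0},
    {"tx": 0, "ty": 0, "tz": 0, "wx": 0, "wy": 0, "wz": 0},
    {"tx": 0, "ty": 0, "tz": 0, "wx": 0, "wy": 0, "wz": 0},
    {"tx": 0, "ty": 0, "tz": 0, "wx": 0, "wy": 0, "wz": 0},
    {"tx": 0, "ty": 0, "tz": 0, "wx": 0, "wy": 0, "wz": 0},
    {"tx": 0, "ty": 0, "tz": 0, "wx": 0, "wy": 0, "wz": 0},
    {"tx": 0, "ty": 0, "tz": 0, "wx": 0, "wy": 0, "wz": 0},
    {"tx": 0, "ty": 0, "tz": 0, "wx": 0, "wy": 0, "wz": 0},
    {"tx": 0, "ty": 0, "tz": 0, "wx": 0, "wy": 0, "wz": 0}
  ]
}}

```text
t: 18.65
position: [502.4, -148.5, 286.7]
tool_rot: [0.006, 1.0, -0.027, 0.003]
contact_force: [3.8, -28.6, 6.6]
width: 12.8
grip_force: 30.1
```

The push meets a stop, and the chord of the TCP travel (98 mm) gives q = 0.744, inside the band. The hold is done, so swing back along the same arc.

>>> {"name": "apply_moves", "arguments": {
  "rows": [
    {"tx": 0, "ty": -0.16, "tz": 0.02, "wx": 0, "wy": 0, "wz": 0},
    {"tx": 0, "ty": -0.18, "tz": 0, "wx": 0, "wy": 0, "wz": 0},
    {"tx": -0.01, "ty": -0.22, "tz": 0, "wx": 0, "wy": 0, "wz": 0},
    {"tx": -0.01, "ty": -0.22, "tz": -0.01, "wx": 0, "wy": 0, "wz": 0},
    {"tx": 0, "ty": -0.22, "tz": -0.02, "wx": 0, "wy": 0, "wz": 0},
    {"tx": -0.01, "ty": -0.22, "tz": -0.03, "wx": 0, "wy": 0, "wz": 0},
    {"tx": -0.01, "ty": -0.22, "tz": -0.04, "wx": 0, "wy": 0, "wz": 0},
    {"tx": 0, "ty": -0.22, "tz": -0.05, "wx": 0, "wy": 0, "wz": 0},
    {"tx": -0.01, "ty": -0.21, "tz": -0.05, "wx": 0, "wy": 0, "wz": 0},
    {"tx": 0, "ty": 0, "tz": 0, "wx": 0, "wy": 0, "wz": 0}
  ]
}}

```text
t: 19.65
position: [500.1, -196.4, 278.0]
tool_rot: [0.0, 1.0, -0.023, 0.0]
contact_force: [3.9, -1.1, 0.7]
width: 12.9
grip_force: 30.0
```

>>> {"name": "apply_moves", "arguments": {
  "rows": [
    {"tx": 0, "ty": -0.21, "tz": -0.08, "wx": 0, "wy": 0, "wz": 0},
    {"tx": -0.01, "ty": -0.21, "tz": -0.09, "wx": 0, "wy": 0, "wz": 0},
    {"tx": -0.01, "ty": -0.2, "tz": -0.1, "wx": 0, "wy": 0, "wz": 0},
    {"tx": 0, "ty": -0.2, "tz": -0.11, "wx": 0, "wy": 0, "wz": 0},
    {"tx": -0.01, "ty": -0.19, "tz": -0.12, "wx": 0, "wy": 0, "wz": 0},
    {"tx": -0.01, "ty": -0.19, "tz": -0.13, "wx": 0, "wy": 0, "wz": 0},
    {"tx": 0, "ty": -0.18, "tz": -0.14, "wx": 0, "wy": 0, "wz": 0},
    {"tx": -0.01, "ty": -0.17, "tz": -0.15, "wx": 0, "wy": 0, "wz": 0},
    {"tx": 0, "ty": 0, "tz": 0, "wx": 0, "wy": 0, "wz": 0},
    {"tx": 0, "ty": 0, "tz": 0, "wx": 0, "wy": 0, "wz": 0}
  ]
}}

```text
t: 20.65
position: [498.4, -240.1, 251.3]
tool_rot: [-0.001, 1.0, -0.021, -0.0]
contact_force: [-6.5, 11.1, 13.1]
width: 12.8
grip_force: 30.0
```

Back on the stop, with the same pose as at the grip and the force showing it presses there. Open and rise.

>>> {"name": "apply_moves", "arguments": {
  "claw": 0,
  "rows": [
    {"tx": 0, "ty": 0, "tz": 0, "wx": 0, "wy": 0, "wz": 0},
    {"tx": 0, "ty": 0, "tz": 0, "wx": 0, "wy": 0, "wz": 0},
    {"tx": 0, "ty": 0, "tz": 0, "wx": 0, "wy": 0, "wz": 0},
    {"tx": 0, "ty": 0, "tz": 0, "wx": 0, "wy": 0, "wz": 0},
    {"tx": 0, "ty": 0, "tz": 0, "wx": 0, "wy": 0, "wz": 0},
    {"tx": 0, "ty": 0, "tz": 0, "wx": 0, "wy": 0, "wz": 0},
    {"tx": 0, "ty": 0, "tz": 0, "wx": 0, "wy": 0, "wz": 0},
    {"tx": 0, "ty": 0, "tz": 0, "wx": 0, "wy": 0, "wz": 0},
    {"tx": 0, "ty": 0, "tz": 0, "wx": 0, "wy": 0, "wz": 0},
    {"tx": 0, "ty": 0, "tz": 0, "wx": 0, "wy": 0, "wz": 0}
  ]
}}

```text
t: 21.65
position: [498.6, -241.5, 250.6]
tool_rot: [-0.0, 1.0, -0.022, 0.0]
contact_force: [0.3, -0.0, -0.5]
width: 83.3
grip_force: 0.0
```

>>> {"name": "apply_moves", "arguments": {
  "rows": [
    {"tx": 0, "ty": 0, "tz": 0.5, "wx": 0, "wy": 0, "wz": 0},
    {"tx": 0, "ty": 0, "tz": 0.7, "wx": 0, "wy": 0, "wz": 0},
    {"tx": 0, "ty": 0, "tz": 0.9, "wx": 0, "wy": 0, "wz": 0},
    {"tx": 0, "ty": 0, "tz": 0.9, "wx": 0, "wy": 0, "wz": 0},
    {"tx": 0, "ty": 0, "tz": 0.9, "wx": 0, "wy": 0, "wz": 0},
    {"tx": 0, "ty": -0.9, "tz": 0.5, "wx": 0, "wy": 0, "wz": 0},
    {"tx": 0, "ty": -0.9, "tz": 0, "wx": 0, "wy": 0, "wz": 0},
    {"tx": 0, "ty": -0.9, "tz": 0, "wx": 0, "wy": 0, "wz": 0},
    {"tx": 0, "ty": -0.9, "tz": 0, "wx": 0, "wy": 0, "wz": 0},
    {"tx": 0, "ty": 0, "tz": 0, "wx": 0, "wy": 0, "wz": 0}
  ]
}}

```text
t: 22.65
position: [497.1, -353.6, 382.9]
tool_rot: [0.001, 1.0, -0.025, -0.0]
contact_force: [-1.2, -0.1, -0.5]
width: 87.1
grip_force: 0.0
```

```bash
python3 - <<'E'
from h import *
f=grab_frame("side"); crop(f,"side","pics/side6.png")
g=grab_frame("top"); crop(g,"top","pics/top6.png"); s=sensors.read_state(); print(s["position"],s["contact_force"])
E
```

```text
[ 498.45110915 -349.81730826  383.17464122] [ 0.11375427  0.52409842 -0.56114329]
```

View pics/side6.png

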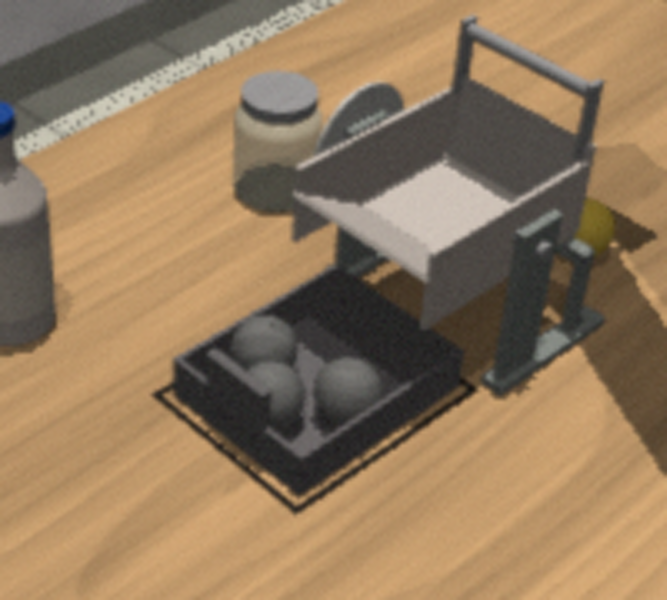

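View pics/top6.png

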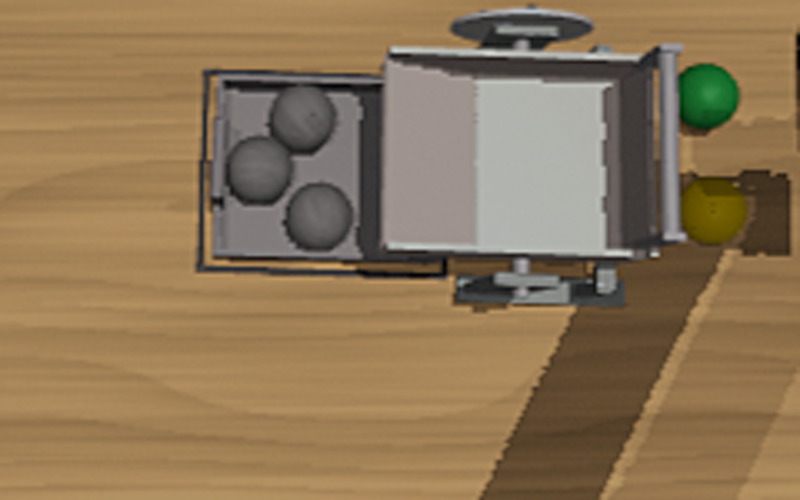

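The bin is level and empty, with its bar back at top (669,48)–(673,238). The balls lie in the tray at top (303,118), (260,170) and (319,216), and the tray is inside its outline. Nothing else moved and the arm is clear, so I'm handing in.

```bash
python3 -c "
from cell import workorder; print(workorder.job_done())"
```

```text
the job is handed in; nothing more can be done
None
```

I slid the tray into its outline, held the bin at about 43° (estimated from the bar's travel) for over 3 s until all three balls had rolled into the tray, swung the bin back level, and handed the job in; no verdict was returned.

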